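# Put the sockets away: from the rail into the fitted organiser

### The arm

A 6-joint arm with a two-finger parallel gripper is mounted at the origin on a cart in front of the work surface, level with it; the furniture and walls round the work are solid. World frame = base frame: x ahead of the robot, y to its left, z up, the work surface at z = 0. Lengths are in m, angles in rad, forces in N, time in s.
With the tool pointing down it reaches from about 0.375 to 0.9 m from the base axis. Payload 3.1 kg.
Tool frame: the origin (TCP) lies at the very end of the fingers, on their centre line; the grasp point (between the pads) lies 19 mm behind it; z points along the fingers, y is the line along which they close (so a half turn about z gives the same grasp; the last joint's range is limited). The gripper opens to 87 mm and grips with 3 to 60 N. Pads are 19 mm wide; open, the fingers measure 117 mm over their backs; the gripper's body (75 mm by 190 mm) begins 51 mm behind the grasp point.
Start: joints at [-1.397, 0.527, 1.433, -0, 1.181, -0.178], TCP at [0.216, -0.586, 0.223] pointing down, gripper open.
Joint ranges: [-3.08, 3.08], [-0.75, 2.2], [0.22, 2.44], [-1.43, 4.57], [0, 2.65], [-2.85, 2.85]. Speed limits (rad/s): [2.79, 2.79, 3.14, 3.14, 3.14, 3.14].

### API

Orientations are given as a unit quaternion [x, y, z, w].
In Python, from rig import robot gives the robot as it stands. The module is installed in compiled form; this text tells all that it offers.
- The arm moves only by the tool play_rows, never from a script. Its argument "steps" is one flat list of numbers, 5 for each row, row after row: the opening, from -1 (shut) to 1 (fully open), then the shift along the tool's x, y, z as a fraction of full scale, then the turn about the tool's z as a fraction of full scale. In form: [claw, tx, ty, tz, twist, claw, tx, ty, tz, twist, ...]. A call has exactly 10 rows; each row shifts and turns the commanded pose from where the row before left it, along the tool's axes as they then stand; what a row does not reach is not made up. Full scale, the value 1, is 0.03 m for a shift and 0.1 rad for a turn. A row lasts 1/10 s, in which the tool goes at most 50 mm and 8.59 degrees, less where a joint would pass 70% of its speed; a pose out of reach is approached as far as the arm can. A call with a number of a shift or a turn outside -1 to 1 is refused whole. A call with a gripper value outside its range is refused whole. The fingers move at their own pace and stop on an object; "grip_force" is the grip in N (left out, the last holds). Time passes only in rows, so rows that do not move let the fingers close, or fill a call up. It gives the time, the measured TCP pose, the force, the opening and the grip force at its end, in the units of the state.
- robot.get_obs(): the state, without advancing time (a new reading comes with each control period).
- robot.camera(name): name is "scene" or "top" or "wrist"; returns a dict with "image" (420x560x3 uint8, red, green, blue), "mtx" (3x3 intrinsics, pixels), "rvec" (rotation vector, rad) and "tvec" (3), from world to camera coordinates, as OpenCV has them. Camera axes: x right, y down, z forward; pixel columns grow to the right and rows downward; lengths in m; the calibration is good to about 2 mm. A picture is of the moment at which its call begins. There is no depth.
- robot.hand_in(): hands the job in; it is judged then, once.
The state is a dict: "time": time; "q": joint angles; "joint_velocities": joint speeds; "joint_torque": joint torques, N m; "position": TCP position; "tool_rot": TCP orientation; "ft_force": force on the tool from outside, world axes, zero at the start; "moment": the same for the moment, N m; "grip_width": finger opening in m; "grip_force": force on a finger pad.
Only numpy, scipy, OpenCV 4.12 (cv2) and the standard library are available. Lean on these libraries where they do the work, as an engineer would, in place of code of your own. Each camera call takes 0.05 s, during which the arm holds its last target. There are 200 camera calls.

### The job

The job is done, so put the four wrench sockets away: move each one from the rail it stands on into the organiser, into the holder block whose bore is made for its size, so that every block gets its own socket. Each must stand upright, hex mouth up as it is now, all the way down on the bottom of its bore, and be let go.

Things in the scene. Friction and masses are not known exactly. Their poses are not given: they have to be found in the camera images.
- socket_s: the smallest of four bare-steel wrench sockets: a round sleeve 25 mm in outside diameter, 46 mm tall, hexagonal mouth up, foot bevelled 4 mm inward over its lowest 6 mm. Starts on one of the rail's studs (which one changes), underside 12 mm above the bench. Origin: centre of its underside; z along its axis to the hex mouth; at the start its y axis runs along the rail.
- holder_s: fixed grey plastic block 70 x 70 x 22 mm with one round upright bore, the smallest of four: 32.5 mm across, 18 mm deep, flat bottom; home of the 25 mm socket, too narrow for any larger one. Origin: centre of its underside, 4 mm above the bench; z up; y along the row of blocks. Bore central, bottom at z = 4 mm, mouth at z = 22 mm in this frame.
- socket_m: the second smallest of four bare-steel wrench sockets: a round sleeve 34 mm in outside diameter, 48 mm tall, hexagonal mouth up, foot bevelled 4 mm inward over its lowest 6 mm. Starts on one of the rail's studs (which one changes), underside 12 mm above the bench. Origin: centre of its underside; z along its axis to the hex mouth; at the start its y axis runs along the rail.
- holder_m: fixed grey plastic block 70 x 70 x 22 mm with one round upright bore, the second smallest of four: 41.5 mm across, 18 mm deep, flat bottom; home of the 34 mm socket, too narrow for any larger one. Origin: centre of its underside, 4 mm above the bench; z up; y along the row of blocks. Bore central, bottom at z = 4 mm, mouth at z = 22 mm in this frame.
- socket_l: the second largest of four bare-steel wrench sockets: a round sleeve 43 mm in outside diameter, 52 mm tall, hexagonal mouth up, foot bevelled 4 mm inward over its lowest 6 mm. Starts on one of the rail's studs (which one changes), underside 12 mm above the bench. Origin: centre of its underside; z along its axis to the hex mouth; at the start its y axis runs along the rail.
- holder_l: fixed grey plastic block 70 x 70 x 22 mm with one round upright bore, the second largest of four: 50.5 mm across, 18 mm deep, flat bottom; home of the 43 mm socket, too narrow for any larger one. Origin: centre of its underside, 4 mm above the bench; z up; y along the row of blocks. Bore central, bottom at z = 4 mm, mouth at z = 22 mm in this frame.
- socket_xl: the largest of four bare-steel wrench sockets: a round sleeve 52 mm in outside diameter, 56 mm tall, hexagonal mouth up, foot bevelled 4 mm inward over its lowest 6 mm. Starts on one of the rail's studs (which one changes), underside 12 mm above the bench. Origin: centre of its underside; z along its axis to the hex mouth; at the start its y axis runs along the rail.
- holder_xl: fixed grey plastic block 70 x 70 x 22 mm with one round upright bore, the largest of four: 59.5 mm across, 18 mm deep, flat bottom; home of the 52 mm socket, too narrow for any larger one. Origin: centre of its underside, 4 mm above the bench; z up; y along the row of blocks. Bore central, bottom at z = 4 mm, mouth at z = 22 mm in this frame.
- socket_rail: fixed aluminium socket rail, 36 mm wide, 296 mm long, 12 mm high, with four upright black studs 70 mm apart along its y axis; origin: centre of its underside, z up. A stud is 9 mm thick and reaches 11 mm into a 14 mm square hole in a socket's underside: lift sockets straight up 25 mm or more to clear it. Grasp across the rail (closing along x): no neighbour is in the way.
- organiser: fixed black tray, 80 x 313 mm, rim 13 mm high, that carries the four holder blocks in a row along its y axis, 70 mm apart; origin: centre of its underside, z up. The sequence of the blocks changes, and tray or rail may be the one nearer the robot. Release with the fingers closing along x, across the row.
Not all that is in view belongs to the job. Leave any brown look-alike of the socket_s alone. Leave any brown look-alike of the socket_m alone.

How it is judged:
At the end, for the whole second after the job is handed in: Each of the four sockets stands in the holder block of its own size: its axis within 8 mm of the bore's centre, underside no more than 4 mm above the bottom of the bore, upright within 0.14 rad with the hex mouth up, at rest, not touched by the fingers (horizontal distance between socket_s and holder_s below 0.008 m and z of socket_s in the frame of holder_s below 0.008 m and angle between each of socket_s, socket_m, socket_l, socket_xl's own z axis and vertical below 0.14 rad and linear speed of each of socket_s, socket_m, socket_l, socket_xl below 0.02 m/s and angular speed of each of socket_s, socket_m, socket_l, socket_xl below 0.3 rad/s and contact force between each of socket_s, socket_m, socket_l, socket_xl and the fingers below 0.1 N and horizontal distance between socket_m and holder_m below 0.008 m and z of socket_m in the frame of holder_m below 0.008 m and horizontal distance between socket_l and holder_l below 0.008 m and z of socket_l in the frame of holder_l below 0.008 m and horizontal distance between socket_xl and holder_xl below 0.008 m and z of socket_xl in the frame of holder_xl below 0.008 m).
It also fails if it takes over 102 s, if anything falls off the work surface, if the arm or the gripper's body presses on something with over 40 N, if the wrist force passes 120 N, or if a joint passes its speed limit or range.

## Working session

There is one attempt and no reset: what is moved stays moved. The work goes in short steps, Python scripts to look and compute and a tool call to move; the robot and the scene stay as the last step left them, time stands still between calls to the robot, and variables do not carry over. Pictures are saved under pics/ and viewed, at most 14 in all, crops included, and the job is handed in when it is done.

Besides the shell and the picture viewer there is one more tool, called after "Emit:" as name(argument=value, ...), one argument or row to a line, values as JSON. play_rows: Moves the arm, as the interface text tells. Shift numbers are shares of 0.03 m and turn numbers shares of 0.1 rad, none past 1 either way. Its arguments: {"type":"object","properties":{"steps":{"type":"array"},"grip_force":{"type":"number"}},"required":["steps"]}

```bash
mkdir -p pics
cat > h.py <<'E'
import numpy as np,cv2
from rig import robot
def cam(n,save=None):
    c=robot.camera(n)
    if save: cv2.imwrite('pics/'+save,c['image'][:,:,::-1])
    return c
def ray(c,uv,z):
    R=cv2.Rodrigues(np.array(c['rvec'],float))[0];t=np.array(c['tvec'],float).ravel()
    uv=np.atleast_2d(np.array(uv,float));d=np.c_[uv,np.ones(len(uv))]@np.linalg.inv(c['mtx']).T@R
    o=-R.T@t
    return o+d*((z-o[2])/d[:,2])[:,None]
def proj(c,p):
    return cv2.projectPoints(np.atleast_2d(np.array(p,float)),np.array(c['rvec'],float),np.array(c['tvec'],float),np.array(c['mtx'],float),None)[0][:,0]
E
python3 - <<'E'
from h import *
cam('top','top.png');cam('scene','scene.png')
o=robot.get_obs();print(o)
E
```

```text
{'time': 0.1, 'q': array([-1.39651515e+00,  5.28365943e-01,  1.43378155e+00, -2.42018361e-05,
        1.18140833e+00, -1.78505301e-01]), 'joint_velocities': array([-0.00036705, -0.002216  , -0.00318891,  0.00026172,  0.00039293,
        0.00067248]), 'joint_torque': array([-6.45963632e-05, -4.40985882e+01, -1.77150857e+01,  6.35472802e-02,
        5.34121692e-02, -4.88682485e-05]), 'position': array([ 0.21584677, -0.58583448,  0.22167161]), 'tool_rot': array([ 9.84481726e-01,  1.75484378e-01, -9.11736208e-06, -9.81604141e-04]), 'ft_force': array([-0.45416256,  0.23231246, -0.19688587]), 'moment': array([ 0.01395178, -0.05122487,  0.01799097]), 'grip_force': 0.0, 'grip_width': 0.0869889899275219}
```

View pics/top.png

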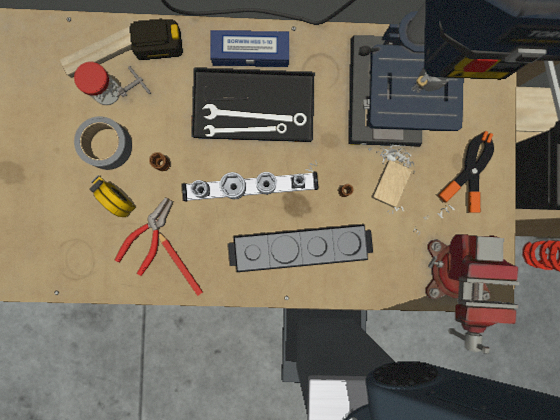

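View pics/scene.png

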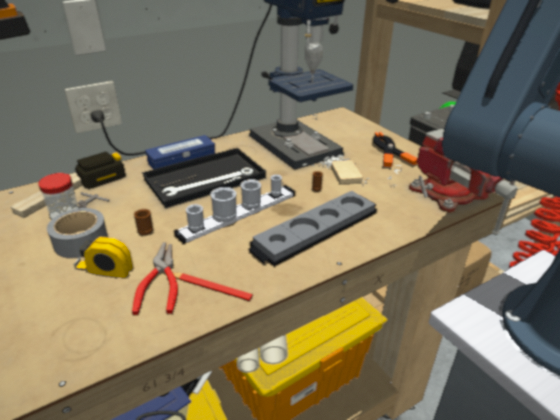

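The top view shows the rail's sockets at about (200,189), (233,185), (266,183) and (299,180). The bores are at (252,253), (285,250), (317,246) and (349,243). Brown look-alikes stand off the rail at (160,161) and (345,190) and should be left alone. The bare-steel sockets standing on studs are the ones meant. I'll check this in an enlarged crop and measure there.

Run:
```python
from h import *
c=cam('top');im=c['image']
crop=cv2.resize(im[145:280,150:380],None,fx=3.4,fy=3.4,interpolation=cv2.INTER_CUBIC)
cv2.imwrite('pics/crop1.png',crop[:,:,::-1])
S=[(200,189,.060),(233,185,.068),(266,183,.064),(299,180,.058)]
B=[(252,253,.026),(285,250,.026),(317,246,.026),(349,243,.026)]
for u,v,z in S+B: print(u,v,ray(c,(u,v),z).round(4))
print('cam',ray(c,(280,210),0),c['mtx'][0])
```

```text
200 189 [[0.5539 0.4023 0.06  ]]
233 185 [[0.5633 0.334  0.068 ]]
266 183 [[0.5699 0.2666 0.064 ]]
299 180 [[0.5789 0.1982 0.058 ]]
252 253 [[0.4231 0.2926 0.026 ]]
285 250 [[0.4313 0.222  0.026 ]]
317 246 [[0.4417 0.1533 0.026 ]]
349 243 [[0.4499 0.0843 0.026 ]]
cam [[0.51836897 0.23418013 0.        ]] [403.15139563   0.         276.79987584]
```

View pics/crop1.png

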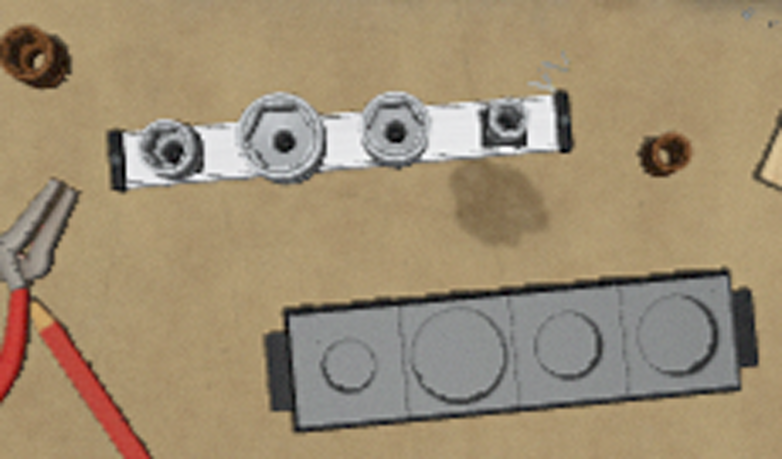

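The crop confirms the rail order from the left as M, XL, L, S, and the bores from the left as S, XL, M, L. The two brown pieces stand off the rail. Next I'll fit the block row and write a helper for working out moves.

```bash
cat >> h.py <<'E'
def go(x,y,z,phi):
    "remaining shift in tool axes (full-scale units) and twist units"
    from scipy.spatial.transform import Rotation as Ro
    o=robot.get_obs();R=Ro.from_quat(o['tool_rot']).as_matrix()
    d=R.T@(np.array([x,y,z])-o['position'])/0.03
    a=np.arctan2(R[1,1],R[0,1])
    print('t%.1f pos'%o['time'],o['position'].round(4),'phi %.4f w %.4f F'%(a,o['grip_width']),o['ft_force'].round(1),'| shift',d.round(2),'twist %.2f'%(-(phi-a)/0.1))
E
python3 - <<'E'
from h import *
c=cam('top');im=c['image'];g=im[145:280,150:380].astype(int)
hsv=cv2.cvtColor(im,cv2.COLOR_RGB2HSV)
m=((hsv[...,1]<40)&(hsv[...,2]>85)&(hsv[...,2]<185)).astype(np.uint8)
m[:215]=0;m[285:]=0;m[:,:225]=0;m[:,375:]=0
m=cv2.morphologyEx(m,cv2.MORPH_CLOSE,np.ones((5,5)))
k=max(cv2.findContours(m,0,1)[0],key=cv2.contourArea)
r=cv2.minAreaRect(k);bx=cv2.boxPoints(r);P=ray(c,bx,.026)[:,:2];print(r,P.round(4))
ce=P.mean(0);print('tray centre',ce,'sides',np.linalg.norm(np.diff(P,axis=0),axis=1))
q=max([(P[i]-P[i-1]) for i in range(4)],key=np.linalg.norm);q=q/np.linalg.norm(q)*np.sign(q[1])
print('tray phi',np.arctan2(-q[0],q[1]));
for n,s in zip(['s','xl','m','l'],[105,35,-35,-105]):print(n,(ce+q*s/1000).round(4))
f=lambda p:[(p[0]+.5)/3.4-.5+150,(p[1]+.5)/3.4-.5+145]
C=ray(c,[f(p) for p in [(110,130),(125,190),(557,92),(572,150)]],.012)[:,:2]
d=C[:2].mean(0)-C[2:].mean(0);print('rail len',np.linalg.norm(d));d/=np.linalg.norm(d);ce=C.mean(0)
print('rail',ce,'phi',np.arctan2(-d[0],d[1]))
for n,s in zip(['m','xl','l','s'],[105,35,-35,-105]):print(n,(ce+d*s/1000).round(4))
go(.566,.300,.24,.125)
E
```

```text
((300.7388916015625, 247.94293212890625), (32.85813903808594, 130.27476501464844), 84.68545532226562) [[0.455  0.3313]
 [0.4884 0.0523]
 [0.4181 0.0443]
 [0.3854 0.3227]]
tray centre [0.43673375 0.18763748] sides [0.28094851 0.07083227 0.28025709]
tray phi 0.11914658532923908
s [0.4243 0.2919]
xl [0.4326 0.2224]
m [0.4409 0.1529]
l [0.4492 0.0834]
rail len 0.2883925362155028
rail [0.56860131 0.30106611] phi 0.11704684505099938
m [0.5563 0.4053]
xl [0.5645 0.3358]
l [0.5727 0.2663]
s [0.5809 0.1968]
t0.2 pos [ 0.2159 -0.586   0.2219] phi -1.2180 w 0.0870 F [-1.5 -0.9 -0.2] | shift [ 21.16 -23.68  -0.57] twist -13.43
```

Emit:
play_rows(
  steps=[1,0,0,-1,0,1,0.5,-0.56,-0.5,0,1,0.88,-0.99,0,0,1,0.88,-0.99,0,0,1,0.88,-0.99,0,0,1,0.88,-0.99,0,0,1,0.88,-0.99,0,0,1,0.88,-0.99,0,0,1,0.88,-0.99,0,0,1,0.88,-0.99,0,0],
  grip_force=25,
)

```text
time: 1.2
position: [0.3406, -0.268, 0.2676]
tool_rot: [0.985, 0.175, 0.0, 0.0]
ft_force: [-0.6, -0.4, 0.3]
grip_width: 0.087
grip_force: 0.0
```

Emit:
play_rows(
  steps=[1,0.88,-0.99,0,0,1,0.88,-0.99,0,0,1,0.88,-0.99,0,0,1,0.88,-0.99,0,0,1,0.88,-0.99,0,0,1,0.88,-0.99,0,0,1,0.88,-0.99,0,0,1,0.88,-0.99,0,0,1,0.88,-0.99,0,0,1,0,0,0,0],
)

```text
time: 2.2
position: [0.4722, 0.0671, 0.2676]
tool_rot: [0.984, 0.178, 0.001, -0.001]
ft_force: [-1.1, -0.5, -0.0]
grip_width: 0.0868
grip_force: 0.0
```

Emit:
play_rows(
  steps=[1,0,0,0,-0.96,1,0,0,0,-0.96,1,0,0,0,-0.96,1,0,0,0,-0.96,1,0,0,0,-0.96,1,0,0,0,-0.96,1,0,0,0,-0.96,1,0,0,0,-0.96,1,0,0,0,-0.96,1,0,0,0,-0.96],
)

```text
time: 3.2
position: [0.4705, 0.0625, 0.2674]
tool_rot: [0.791, 0.612, -0.0, -0.0]
ft_force: [0.3, 0.8, -0.5]
grip_width: 0.0873
grip_force: 0.0
```

Run:
```python
from h import *
go(.5645,.3358,.24,.119)
cam('wrist','w1.png')
```

```text
t3.2 pos [0.4705 0.0625 0.2674] phi -0.2547 w 0.0873 F [ 0.3  0.8 -0.5] | shift [9.61 0.74 0.91] twist -3.74
```

View pics/w1.png

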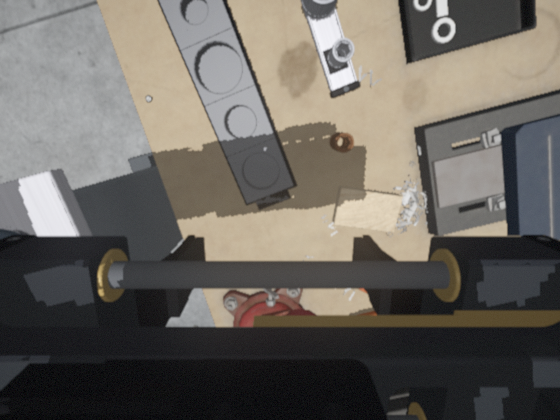

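The wrist view shows the tray's bores, the S socket at about (341,50) and the brown piece at (341,141), which is off the rail. I'll finish the twist and look again from here.

Emit:
play_rows(
  steps=[1,0,0,0,-0.94,1,0,0,0,-0.94,1,0,0,0,-0.94,1,0,0,0,-0.92,1,0,0.7,0,0,1,0,0.7,0,0,1,0,0.7,0,0,1,0,0.3,0,0,1,0,0,0,0,1,0,0,0,0],
)

```text
time: 4.25
position: [0.5413, 0.0714, 0.2672]
tool_rot: [0.665, 0.747, -0.001, -0.001]
ft_force: [-0.7, -0.0, 0.8]
grip_width: 0.0868
grip_force: 0.0
```

Run:
```python
from h import *
c=cam('wrist','w2.png')
go(.5809,.1968,.24,.119)
for n,p in dict(S=(.5809,.1968,.058),L=(.5727,.2663,.064),XL=(.5645,.3358,.068),M=(.5563,.4053,.06),s=(.4243,.2919,.026),xl=(.4326,.2224,.026),m=(.4409,.1529,.026),l=(.4492,.0834,.026)).items(): print(n,proj(c,p)[0].round(1))
```

```text
t4.3 pos [0.5411 0.0715 0.2673] phi 0.1155 w 0.0871 F [0.1 0.3 0.1] | shift [4.   1.8  0.91] twist -0.03
S [325.   85.6]
L [328.3  16.1]
XL [331.7 -63.1]
M [ 333.4 -143.4]
s [202.3 -12.5]
xl [206.2  52.7]
m [209.8 111.9]
l [213.1 165.8]
```

View pics/w2.png

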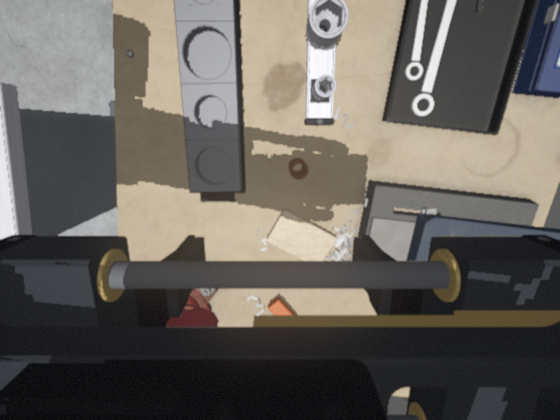

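The wrist view agrees with the predictions for S (324,86) and L (328,17). The bores XL (209,54), M (211,112) and L (214,165) sit 1–3 px to the right of theirs, so I'll measure the tray edges here.

Run:
```python
from h import *
c=cam('wrist');im=c['image'];g=cv2.cvtColor(im,cv2.COLOR_RGB2HSV)
R=cv2.Rodrigues(np.array(c['rvec'],float))[0];print((-R.T@np.array(c['tvec'],float).ravel()).round(3))
for v in (30,85,140,186):
    s=g[v,165:255,1].astype(int)
    print(v,' '.join(map(str,s[:40])),'|',' '.join(map(str,s[60:])))
    m=np.where((s<35)&(g[v,165:255,2]>60))[0]+165
    a,b=m.min(),m.max();P=ray(c,[(a-.5,v),(b+.5,v)],.026)
    mid=P.mean(0)[:2]
    q=np.array([-np.sin(.119),np.cos(.119)]);n=np.array([q[1],-q[0]])
    print(v,a,b,P[:,:2].round(4).tolist(),'perp offset of centre line vs top est', (mid-[.4367,.1876])@n)
```

```text
[0.533 0.141 0.43 ]
30 55 54 55 55 55 55 54 54 55 57 54 27 9 9 9 9 8 8 9 6 9 8 8 9 11 10 10 11 13 14 11 12 13 9 9 9 9 12 8 12 | 7 7 9 9 9 7 7 9 9 11 15 12 26 24 13 59 59 52 51 52 50 52 52 52 52 52 52 51 52 51
30 176 235 [[0.3938, 0.2434], [0.4666, 0.2518]] perp offset of centre line vs top est 0.0006690085605617923
85 52 52 53 50 51 51 50 50 50 52 53 50 50 53 52 50 15 11 10 9 7 6 6 7 7 9 7 7 7 7 7 7 7 9 7 10 9 9 7 7 | 7 6 6 6 6 6 6 7 6 6 7 6 3 9 10 15 41 53 59 52 50 51 51 53 51 53 53 52 52 52
85 181 237 [[0.4018, 0.1814], [0.474, 0.1897]] perp offset of centre line vs top est 0.0009431522960652291
140 64 63 60 63 61 63 60 63 58 55 58 62 56 61 60 57 61 59 61 58 39 3 12 9 3 12 12 9 6 9 12 9 9 6 9 9 9 6 9 9 | 6 6 8 8 3 6 6 11 9 6 3 3 0 7 4 9 21 32 49 56 58 57 61 60 57 58 60 61 58 56
140 186 239 [[0.4105, 0.1136], [0.4821, 0.1219]] perp offset of centre line vs top est 0.0012427459548224149
186 51 51 53 54 55 55 59 60 62 62 59 61 57 59 62 59 62 57 59 61 62 62 64 57 28 6 3 6 6 8 9 8 11 8 8 3 3 3 3 8 | 5 6 6 5 6 3 6 3 6 6 8 3 5 5 6 16 22 41 49 58 58 63 56 55 60 57 60 57 57 62
186 189 241 [[0.4168, 0.0517], [0.4899, 0.0601]] perp offset of centre line vs top est 0.0009220387219310449
```

Emit:
play_rows(
  steps=[1,0.8,0.36,0.5,0,1,0.8,0.36,0.7,0,1,0.8,0.36,0.9,0,1,0.8,0.36,0.9,0,1,0.8,0.36,0.9,0,1,0,0,0.9,0,1,0,0,0.6,0,1,0,0,0.2,0,1,0,0,0,0,1,0,0,0,0],
)

```text
time: 5.35
position: [0.5828, 0.197, 0.1007]
tool_rot: [0.665, 0.747, 0.001, 0.001]
ft_force: [0.1, 0.5, -0.2]
grip_width: 0.0869
grip_force: 0.0
```

Run:
```python
from h import *
go(.5809,.1968,.037,.119)
c=cam('wrist','w3.png')
print(proj(c,[(.5809,.1968,.058),(.5727,.2663,.064)]))
```

```text
t5.3 pos [0.5828 0.197  0.1007] phi 0.1157 w 0.0869 F [ 0.1  0.5 -0.2] | shift [ 0.   -0.07  2.12] twist -0.03
[[276.35226374 228.50034668]
 [275.88132334 129.66777317]]
```

View pics/w3.png

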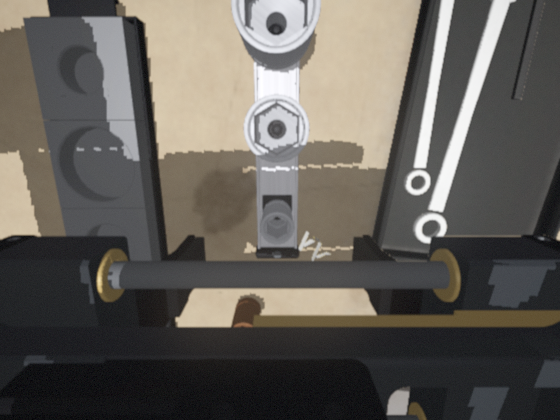

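The wrist view shows L at (276,129) as predicted. S's blob is near (277,221), so I'll check its ring in an enlarged crop.

Run:
```python
import cv2
i=cv2.imread('pics/w3.png')[180:270,220:340]
cv2.imwrite('pics/w3c.png',cv2.resize(i,None,fx=6,fy=6,interpolation=cv2.INTER_CUBIC))
```

```text
(no output)
```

View pics/w3c.png

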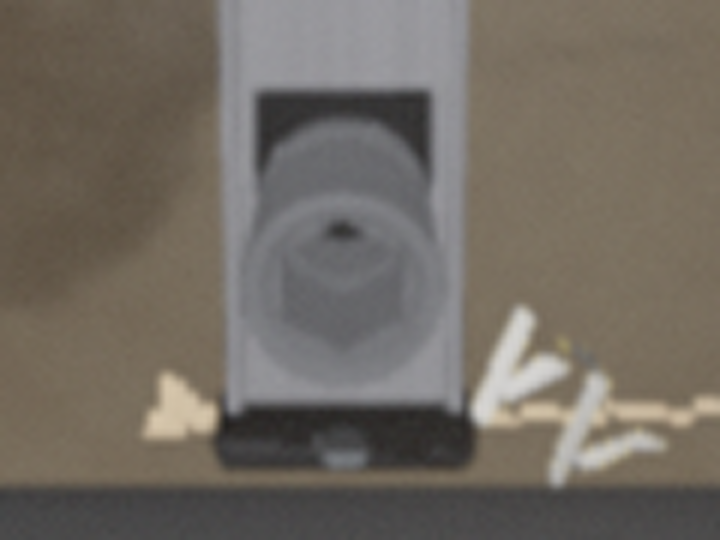

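The ring centre is at (277.5,228), against (276.4,228.5) predicted, so S is where I expected. I'll descend and grip.

Emit:
play_rows(
  steps=[1,0,-0.07,0.5,0,1,0,0,0.7,0,1,0,0,0.6,0,1,0,0,0.32,0,-1,0,0,0,0,-1,0,0,0,0,-1,0,0,0,0,-1,0,0,0,0,-1,0,0,0,0,-1,0,0,0,0],
)

```text
time: 6.4
position: [0.5803, 0.1969, 0.0364]
tool_rot: [0.665, 0.747, 0.0, 0.0]
ft_force: [-0.5, 0.0, -0.1]
grip_width: 0.0468
grip_force: 0.0
```

Emit:
play_rows(
  steps=[-1,0,0,0,0,-1,0,0,0,0,-1,0,0,-0.3,0,-1,0,0,-0.5,0,-1,0,0,-0.7,0,-1,0,0,-0.7,0,-1,0,0,-0.5,0,-1,0,0,-0.3,0,-1,0,0,0,0,-1,0,0,0,0],
)

```text
time: 7.4
position: [0.5798, 0.1968, 0.126]
tool_rot: [0.665, 0.747, -0.0, -0.0]
ft_force: [-0.2, -0.1, -0.7]
grip_width: 0.0243
grip_force: 25.0
```

Run:
```python
from h import *
go(.4248,.2919,.033,.119)
print(robot.get_obs()['grip_force'])
```

```text
t7.4 pos [0.5798 0.1968 0.126 ] phi 0.1160 w 0.0243 F [-0.2 -0.1 -0.7] | shift [ 3.75 -4.76  3.1 ] twist -0.03
24.967211186885834
```

Emit:
play_rows(
  steps=[-1,0.3,-0.36,0,0,-1,0.5,-0.65,0,0,-1,0.6,-0.75,0,0,-1,0.6,-0.75,0,0,-1,0.6,-0.75,0,0,-1,0.5,-0.65,0,0,-1,0.4,-0.5,0,0,-1,0.25,-0.35,0,0,-1,0,0,0,0,-1,0,0,0,0],
)

```text
time: 8.4
position: [0.4259, 0.2922, 0.126]
tool_rot: [0.665, 0.747, 0.0, 0.0]
ft_force: [0.9, -0.4, -0.6]
grip_width: 0.0242
grip_force: 25.0
```

Run:
```python
from h import *
go(.4248,.2919,.033,.119)
c=cam('wrist','w4.png')
print(proj(c,[(.4248,.2919,.026)]))
```

```text
t8.4 pos [0.4259 0.2922 0.126 ] phi 0.1165 w 0.0242 F [ 0.9 -0.4 -0.6] | shift [-0.01 -0.04  3.1 ] twist -0.03
[[277.5413109  208.62129932]]
```

View pics/w4.png

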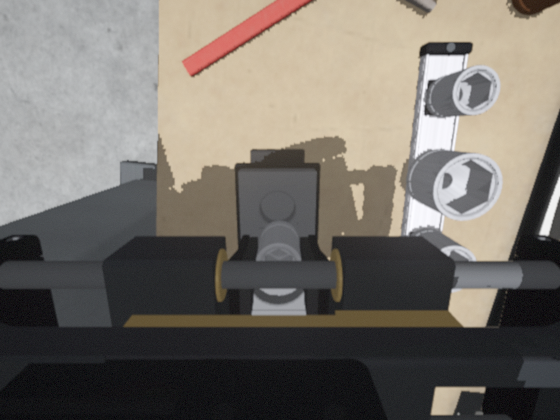

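The S bore shows at (278,208), matching the prediction, and the socket hangs upright in the fingers. I'll lower it.

Emit:
play_rows(
  steps=[-1,0,-0.04,0.5,0,-1,0,0,0.7,0,-1,0,0,0.6,0,-1,0,0,0.4,0,-1,0,0,0.3,0,-1,0,0,0.3,0,-1,0,0,0.2,0,-1,0,0,0.1,0,-1,0,0,0,0,-1,0,0,0,0],
)

```text
time: 9.45
position: [0.4254, 0.2924, 0.0356]
tool_rot: [0.665, 0.747, 0.002, 0.001]
ft_force: [-1.6, -1.0, 17.5]
grip_width: 0.0244
grip_force: 25.0
```

Run:
```python
from h import *
go(.4248,.2919,.033,.119)
```

```text
t9.4 pos [0.4254 0.2924 0.0356] phi 0.1165 w 0.0244 F [-1.6 -1.  17.5] | shift [-0.01 -0.02  0.09] twist -0.02
```

Emit:
play_rows(
  steps=[1,0,0,0,0,1,0,0,0,0,1,0,0,0,0,1,0,0,0,0,1,0,0,0,0,1,0,0,-0.4,0,1,0,0,-0.7,0,1,0,0,-0.8,0,1,0,0,-0.7,0,1,0,0,-0.4,0],
)

```text
time: 10.45
position: [0.4248, 0.2923, 0.1252]
tool_rot: [0.665, 0.747, 0.001, 0.001]
ft_force: [0.6, -0.2, 0.0]
grip_width: 0.0857
grip_force: 0.0
```

Run:
```python
from h import *
go(.5727,.2663,.037,.119)
c=cam('scene')
i=c['image'][170:270,160:390];cv2.imwrite('pics/s5.png',cv2.resize(i,None,fx=3.4,fy=3.4,interpolation=cv2.INTER_CUBIC)[:,:,::-1])
print(proj(c,[(.4248,.2919,.008),(.4248,.2919,.054)]))
```

```text
t10.4 pos [0.4248 0.2923 0.1252] phi 0.1161 w 0.0857 F [ 0.6 -0.2  0. ] | shift [-1.44  4.79  2.95] twist -0.03
[[277.0253611  244.89246534]
 [277.23169555 226.07356681]]
```

View pics/s5.png

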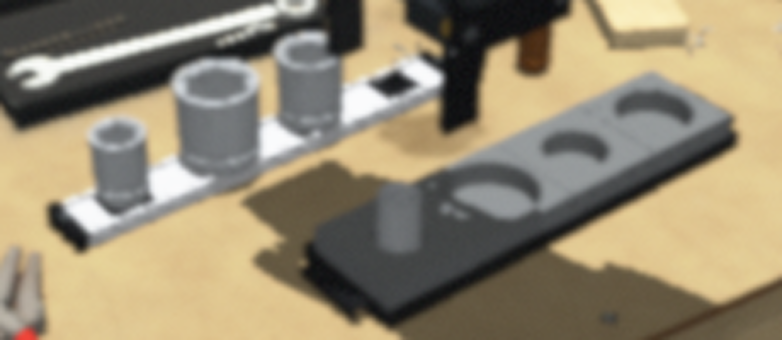

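The S socket stands upright in its bore, with its top at about crop (400,190), matching the seated prediction. Next is L.

Emit:
play_rows(
  steps=[1,-0.1,0.35,0,0,1,-0.2,0.65,0,0,1,-0.22,0.76,0,0,1,-0.22,0.76,0,0,1,-0.22,0.76,0,0,1,-0.2,0.65,0,0,1,-0.16,0.5,0,0,1,-0.12,0.36,0,0,1,0,0,0,0,1,0,0,0,0],
)

```text
time: 11.5
position: [0.571, 0.2654, 0.122]
tool_rot: [0.665, 0.747, -0.001, -0.001]
ft_force: [0.1, -0.2, -0.6]
grip_width: 0.0872
grip_force: 0.0
```

Run:
```python
from h import *
go(.5727,.2663,.037,.119)
c=cam('wrist')
i=c['image'][150:290,190:380];cv2.imwrite('pics/w6.png',cv2.resize(i,None,fx=4,fy=4,interpolation=cv2.INTER_CUBIC)[:,:,::-1])
print((proj(c,[(.5727,.2663,.064)])-[190,150])*4)
```

```text
t11.5 pos [0.571  0.2654 0.122 ] phi 0.1156 w 0.0872 F [ 0.1 -0.2 -0.6] | shift [0.02 0.07 2.83] twist -0.03
[[366.02895971 285.31214711]]
```

View pics/w6.png

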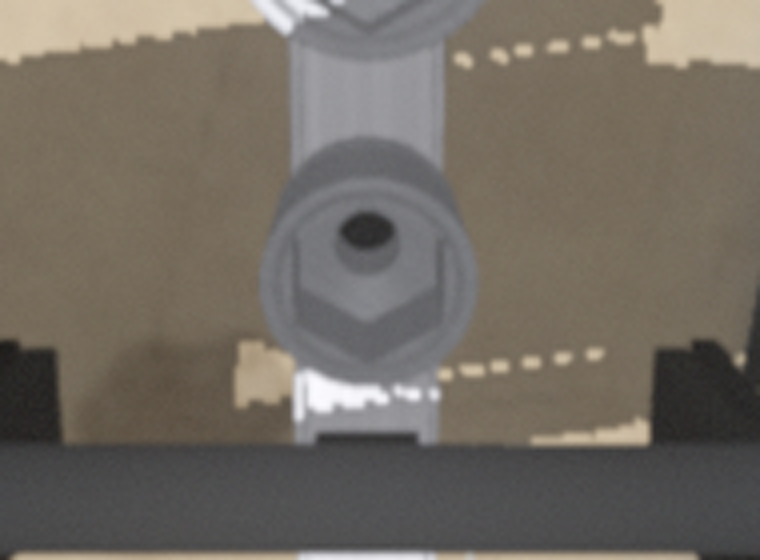

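The L ring is centred at crop (368,280), against (366,285) predicted, which is within 1 mm. I'll grasp it, lift it and carry it to holder_l.

Emit:
play_rows(
  steps=[1,0.03,0.07,0.4,0,1,0,0,0.7,0,1,0,0,0.8,0,1,0,0,0.6,0,1,0,0,0.33,0,-1,0,0,0,0,-1,0,0,0,0,-1,0,0,0,0,-1,0,0,0,0,-1,0,0,0,0],
)

```text
time: 12.55
position: [0.5743, 0.267, 0.0389]
tool_rot: [0.665, 0.747, 0.001, 0.0]
ft_force: [-0.4, -0.7, 0.8]
grip_width: 0.0553
grip_force: 0.0
```

Emit:
play_rows(
  steps=[-1,0,0,0,0,-1,0,0,0,0,-1,0,0,-0.3,0,-1,0,0,-0.5,0,-1,0,0,-0.7,0,-1,0,0,-0.7,0,-1,0,0,-0.5,0,-1,0,0,-0.3,0,-1,0,0,0,0,-1,0,0,0,0],
)

```text
time: 13.55
position: [0.5733, 0.2667, 0.1278]
tool_rot: [0.665, 0.747, -0.0, -0.0]
ft_force: [-0.4, 0.7, -2.4]
grip_width: 0.0425
grip_force: 25.0
```

Run:
```python
from h import *
go(.4497,.0834,.033,.119)
```

```text
t13.6 pos [0.5733 0.2667 0.1278] phi 0.1160 w 0.0425 F [-0.4  0.7 -2.4] | shift [-5.59 -4.8   3.16] twist -0.03
```

Emit:
play_rows(
  steps=[-1,-0.35,-0.3,0,0,-1,-0.7,-0.6,0,0,-1,-0.85,-0.75,0,0,-1,-0.85,-0.75,0,0,-1,-0.85,-0.75,0,0,-1,-0.8,-0.65,0,0,-1,-0.7,-0.6,0,0,-1,-0.49,-0.4,0,0,-1,0,0,0,0,-1,0,0,0,0],
)

```text
time: 14.55
position: [0.4503, 0.0835, 0.1276]
tool_rot: [0.665, 0.746, -0.0, -0.0]
ft_force: [-0.0, 0.0, -2.4]
grip_width: 0.0421
grip_force: 25.0
```

Run:
```python
from h import *
go(.4497,.0834,.033,.119)
```

```text
t14.6 pos [0.4503 0.0835 0.1276] phi 0.1146 w 0.0421 F [-0.   0.  -2.4] | shift [-0.   -0.02  3.15] twist -0.04
```

Emit:
play_rows(
  steps=[-1,0,-0.02,0.5,0,-1,0,0,0.7,0,-1,0,0,0.6,0,-1,0,0,0.4,0,-1,0,0,0.3,0,-1,0,0,0.3,0,-1,0,0,0.2,0,-1,0,0,0.1,0,-1,0,0,0,0,-1,0,0,0,0],
)

```text
time: 15.55
position: [0.4498, 0.0835, 0.0353]
tool_rot: [0.665, 0.747, 0.0, 0.0]
ft_force: [0.2, -0.1, -3.0]
grip_width: 0.0425
grip_force: 25.0
```

Run:
```python
from h import *
go(.4497,.0834,.033,.119)
```

```text
t15.6 pos [0.4498 0.0835 0.0353] phi 0.1159 w 0.0425 F [ 0.2 -0.1 -3. ] | shift [-0.   -0.    0.08] twist -0.03
```

Emit:
play_rows(
  steps=[-1,0,0,0.06,0,1,0,0,0,0,1,0,0,0,0,1,0,0,0,0,1,0,0,0,0,1,0,0,-0.4,0,1,0,0,-0.7,0,1,0,0,-0.8,0,1,0,0,-0.7,0,1,0,0,-0.4,0],
)

```text
time: 16.55
position: [0.4501, 0.0835, 0.1247]
tool_rot: [0.665, 0.747, 0.001, 0.001]
ft_force: [-0.6, -0.6, 0.3]
grip_width: 0.0867
grip_force: 0.0
```

Run:
```python
from h import *
go(.5645,.3358,.037,.119)
```

```text
t16.6 pos [0.4501 0.0835 0.1247] phi 0.1160 w 0.0867 F [-0.6 -0.6  0.3] | shift [7.91 4.75 2.93] twist -0.03
```

Emit:
play_rows(
  steps=[1,0.5,0.3,0,0,1,0.9,0.54,0,0,1,1,0.6,0,0,1,1,0.6,0,0,1,1,0.6,0,0,1,1,0.6,0,0,1,1,0.6,0,0,1,0.9,0.54,0,0,1,0.6,0.37,0,0,1,0,0,0,0],
)

```text
time: 17.55
position: [0.5647, 0.338, 0.1229]
tool_rot: [0.664, 0.748, 0.001, 0.0]
ft_force: [1.0, -0.8, -0.1]
grip_width: 0.0869
grip_force: 0.0
```

Run:
```python
from h import *
go(.5645,.3358,.037,.119)
c=cam('wrist');c2=cam('scene')
i=c['image'][130:290,180:380];j=c2['image'][150:270,170:390]
cv2.imwrite('pics/w7.png',np.hstack([cv2.resize(i,(400,320)),cv2.resize(j,(400,320))])[:,:,::-1])
print((proj(c,[(.5645,.3358,.068)])-[180,130])*2)
```

```text
t17.6 pos [0.5647 0.338  0.1229] phi 0.1185 w 0.0869 F [ 1.  -0.8 -0.1] | shift [-0.07 -0.02  2.86] twist -0.00
[[196.70535649 192.20402832]]
```

View pics/w7.png

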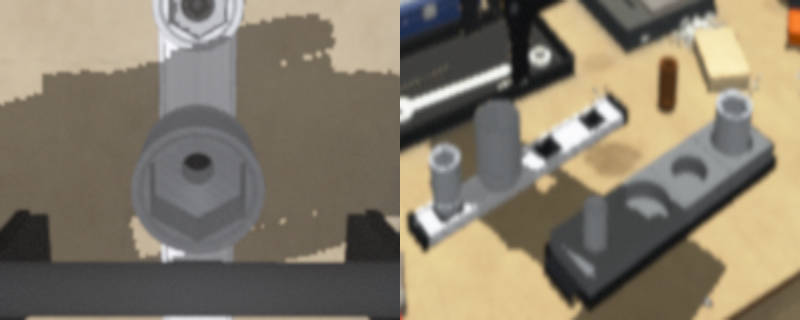

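The L socket is standing in its bore. The XL ring is at crop (197,186), within about 2 mm of the prediction (197,192). I'll grasp it.

Emit:
play_rows(
  steps=[1,-0.04,-0.02,0.4,0,1,0,0,0.7,0,1,0,0,0.8,0,1,0,0,0.6,0,1,0,0,0.36,0,-1,0,0,0,0,-1,0,0,0,0,-1,0,0,0,0,-1,0,0,0,0,-1,0,0,0,0],
  grip_force=35,
)

```text
time: 18.65
position: [0.5637, 0.3344, 0.0383]
tool_rot: [0.665, 0.747, 0.001, 0.0]
ft_force: [0.2, -0.4, 0.1]
grip_width: 0.0551
grip_force: 0.9
```

Emit:
play_rows(
  steps=[-1,0,0,0,0,-1,0,0,0,0,-1,0,0,-0.3,0,-1,0,0,-0.5,0,-1,0,0,-0.7,0,-1,0,0,-0.7,0,-1,0,0,-0.5,0,-1,0,0,-0.3,0,-1,0,0,0,0,-1,0,0,0,0],
)

```text
time: 19.65
position: [0.5626, 0.3339, 0.127]
tool_rot: [0.665, 0.747, -0.001, -0.0]
ft_force: [0.0, -0.3, -4.7]
grip_width: 0.0513
grip_force: 35.0
```

Run:
```python
from h import *
go(.4331,.2224,.033,.119)
```

```text
t19.6 pos [0.5626 0.3339 0.127 ] phi 0.1160 w 0.0513 F [ 0.  -0.3 -4.7] | shift [-3.19 -4.71  3.14] twist -0.03
```

Emit:
play_rows(
  steps=[-1,-0.2,-0.3,0,0,-1,-0.4,-0.6,0,0,-1,-0.5,-0.72,0,0,-1,-0.5,-0.74,0,0,-1,-0.5,-0.74,0,0,-1,-0.45,-0.65,0,0,-1,-0.4,-0.56,0,0,-1,-0.3,-0.4,0,0,-1,0,0,0,0,-1,0,0,0,0],
)

```text
time: 20.65
position: [0.4343, 0.2209, 0.1273]
tool_rot: [0.665, 0.747, 0.0, 0.0]
ft_force: [-0.2, 0.4, -4.5]
grip_width: 0.0516
grip_force: 35.0
```

Run:
```python
from h import *
go(.4331,.2224,.033,.119)
p=robot.get_obs()['position']
c=cam('wrist')
i=c['image'][150:340,180:380];cv2.imwrite('pics/w8.png',cv2.resize(i,None,fx=3,fy=3,interpolation=cv2.INTER_CUBIC)[:,:,::-1])
ax=np.array([-np.sin(.116),np.cos(.116),0]);top=p+[0,0,.031]
for s in (-.026,0,.026): print((proj(c,[top+ax*s,])-[180,150])*3)
print((proj(c,[(.4331,.2224,.026)])-[180,150])*3)
```

```text
t20.6 pos [0.4343 0.2209 0.1273] phi 0.1154 w 0.0516 F [-0.2  0.4 -4.5] | shift [ 0.05 -0.04  3.14] twist -0.04
[[298.04799498 518.29228912]]
[[298.01905026 380.70385263]]
[[297.98732888 229.91656923]]
[[293.39321633 169.05439332]]
```

View pics/w8.png

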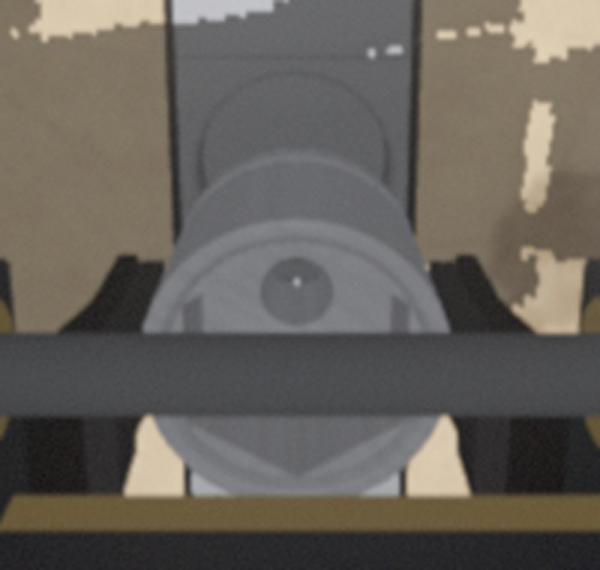

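The held XL socket's far edge is at crop v≈220, against 230 if it were centred. That makes it about 1.7 mm ahead of the TCP, which the current offset already covers. The bore centre at about (295,165) also matches. I'll lower it.

Emit:
play_rows(
  steps=[-1,0,-0.03,0.5,0,-1,0,0,0.7,0,-1,0,0,0.6,0,-1,0,0,0.4,0,-1,0,0,0.3,0,-1,0,0,0.3,0,-1,0,0,0.2,0,-1,0,0,0.1,0,-1,0,0,0,0,-1,0,0,0,0],
)

```text
time: 21.7
position: [0.4337, 0.221, 0.0347]
tool_rot: [0.665, 0.747, 0.0, 0.0]
ft_force: [0.2, 0.2, -3.6]
grip_width: 0.0513
grip_force: 35.0
```

Run:
```python
from h import *
go(.4331,.2224,.033,.119)
```

```text
t21.7 pos [0.4337 0.221  0.0347] phi 0.1160 w 0.0513 F [ 0.2  0.2 -3.6] | shift [ 0.05 -0.01  0.06] twist -0.03
```

Emit:
play_rows(
  steps=[-1,0,0,0.04,0,1,0,0,0,0,1,0,0,0,0,1,0,0,0,0,1,0,0,0,0,1,0,0,-0.4,0,1,0,0,-0.7,0,1,0,0,-0.8,0,1,0,0,-0.7,0,1,0,0,-0.4,0],
  grip_force=25,
)

```text
time: 22.7
position: [0.434, 0.2211, 0.1256]
tool_rot: [0.665, 0.747, 0.001, 0.001]
ft_force: [0.6, 0.3, 0.6]
grip_width: 0.0871
grip_force: 0.0
```

Run:
```python
from h import *
go(.5563,.4058,.037,.119)
```

```text
t22.7 pos [0.434  0.2211 0.1256] phi 0.1161 w 0.0871 F [0.6 0.3 0.6] | shift [5.64 4.76 2.97] twist -0.03
```

Emit:
play_rows(
  steps=[1,0.35,0.3,0,0,1,0.7,0.6,0,0,1,0.86,0.75,0,0,1,0.86,0.75,0,0,1,0.86,0.75,0,0,1,0.8,0.65,0,0,1,0.7,0.57,0,0,1,0.51,0.39,0,0,1,0,0,0,0,1,0,0,0,0],
)

```text
time: 23.7
position: [0.5547, 0.4056, 0.1222]
tool_rot: [0.665, 0.747, -0.001, -0.0]
ft_force: [-0.5, -0.5, 0.3]
grip_width: 0.0872
grip_force: 0.0
```

Run:
```python
from h import *
go(.5563,.4058,.037,.119)
c=cam('wrist');c2=cam('scene')
i=c['image'][130:290,180:380];j=c2['image'][150:270,170:390]
cv2.imwrite('pics/w9.png',np.hstack([cv2.resize(i,(400,320)),cv2.resize(j,(400,320))])[:,:,::-1])
print((proj(c,[(.5563,.4058,.060)])-[180,130])*2)
```

```text
t23.7 pos [0.5547 0.4056 0.1222] phi 0.1169 w 0.0872 F [-0.5 -0.5  0.3] | shift [0.   0.06 2.84] twist -0.02
[[202.28050166 181.19958608]]
```

View pics/w9.png

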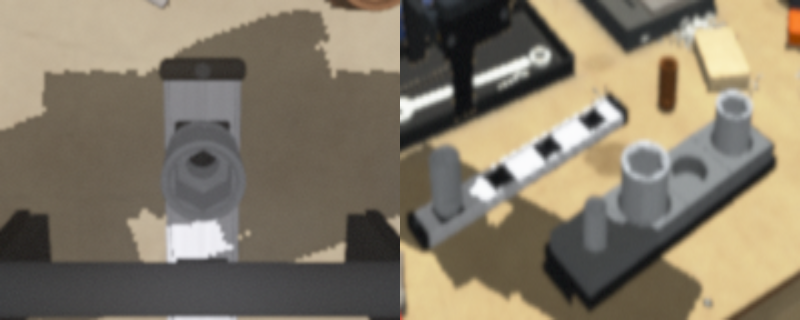

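XL is seated. The M ring is at crop (203,179), within 1 mm of the prediction (202,181). I'll grasp it.

Emit:
play_rows(
  steps=[1,0.03,0.04,0.4,0,1,0,0,0.7,0,1,0,0,0.8,0,1,0,0,0.6,0,1,0,0,0.34,0,-1,0,0,0,0,-1,0,0,0,0,-1,0,0,0,0,-1,0,0,0,0,-1,0,0,0,0],
)

```text
time: 24.8
position: [0.5571, 0.4068, 0.039]
tool_rot: [0.665, 0.747, 0.001, 0.0]
ft_force: [0.7, -0.7, 0.1]
grip_width: 0.0548
grip_force: 0.0
```

Emit:
play_rows(
  steps=[-1,0,0,0,0,-1,0,0,0,0,-1,0,0,0,0,-1,0,0,-0.4,0,-1,0,0,-0.7,0,-1,0,0,-0.8,0,-1,0,0,-0.7,0,-1,0,0,-0.4,0,-1,0,0,0,0,-1,0,0,0,0],
)

```text
time: 25.8
position: [0.5562, 0.4062, 0.1277]
tool_rot: [0.665, 0.747, -0.0, -0.0]
ft_force: [-0.4, 0.4, -2.3]
grip_width: 0.0334
grip_force: 25.0
```

Run:
```python
from h import *
go(.4414,.1529,.033,.119)
```

```text
t25.8 pos [0.5562 0.4062 0.1277] phi 0.1160 w 0.0334 F [-0.4  0.4 -2.3] | shift [-7.94 -4.78  3.16] twist -0.03
```

Emit:
play_rows(
  steps=[-1,-0.5,-0.3,0,0,-1,-0.9,-0.54,0,0,-1,-1,-0.6,0,0,-1,-1,-0.6,0,0,-1,-1,-0.6,0,0,-1,-1,-0.6,0,0,-1,-1,-0.6,0,0,-1,-0.9,-0.54,0,0,-1,-0.64,-0.4,0,0,-1,0,0,0,0],
)

```text
time: 26.8
position: [0.4386, 0.1512, 0.1269]
tool_rot: [0.666, 0.746, -0.002, -0.002]
ft_force: [-0.2, 0.9, -0.1]
grip_width: 0.0333
grip_force: 25.0
```

Run:
```python
from h import *
import time
cam('top')
go(.4414,.1529,.033,.119)
```

```text
t26.9 pos [0.4404 0.1524 0.1272] phi 0.1135 w 0.0334 F [-0.7  0.4 -1.1] | shift [0.01 0.04 3.14] twist -0.05
```

Emit:
play_rows(
  steps=[-1,0,0,0.5,0,-1,0,0,0.7,0,-1,0,0,0.6,0,-1,0,0,0.4,0,-1,0,0,0.3,0,-1,0,0,0.3,0,-1,0,0,0.2,0,-1,0,0,0.1,0,-1,0,0,0,0,-1,0,0,0,0],
)

```text
time: 27.85
position: [0.442, 0.1533, 0.0353]
tool_rot: [0.665, 0.747, 0.0, 0.0]
ft_force: [0.7, 0.5, -0.9]
grip_width: 0.0335
grip_force: 25.0
```

Run:
```python
from h import *
go(.4414,.1529,.033,.119)
```

```text
t27.9 pos [0.442  0.1533 0.0353] phi 0.1159 w 0.0335 F [ 0.7  0.5 -0.9] | shift [-0.01 -0.02  0.08] twist -0.03
```

Emit:
play_rows(
  steps=[-1,0,0,0.05,0,1,0,0,0,0,1,0,0,0,0,1,0,0,0,0,1,0,0,0,0,1,0,0,-0.4,0,1,0,0,-0.7,0,1,0,0,-0.8,0,1,0,0,-0.8,0,1,0,0,-0.8,0],
)

```text
time: 28.85
position: [0.4415, 0.1533, 0.1402]
tool_rot: [0.665, 0.747, 0.0, 0.0]
ft_force: [1.0, 0.3, 0.1]
grip_width: 0.0862
grip_force: 0.0
```

Emit:
play_rows(
  steps=[1,0,0,-1,0,1,-0.5,0,-1,0,1,-0.9,0,-1,0,1,-0.9,0,-0.6,0,1,-0.9,0,0,0,1,-0.7,0,0,0,1,-0.3,0,0,0,1,0,0,0,0,1,0,0,0,0,1,0,0,0,0],
)

```text
time: 29.85
position: [0.4559, 0.029, 0.2464]
tool_rot: [0.665, 0.747, -0.0, -0.0]
ft_force: [0.3, 0.4, -0.7]
grip_width: 0.0868
grip_force: 0.0
```

Run:
```python
from h import *
c=cam('wrist');c2=cam('scene')
cv2.imwrite('pics/w10.png',np.hstack([cv2.resize(c['image'][0:240,80:380],(400,320)),cv2.resize(c2['image'][150:270,240:390],(400,320))])[:,:,::-1])
H=dict(s=(.4248,.2919,.054),xl=(.4331,.2224,.064),m=(.4414,.1529,.056),l=(.4497,.0834,.060))
for n,p in H.items(): print(n,((proj(c,p)-[80,0])*4/3).round(0),((proj(c2,p)-[240,150])*8/3).round(0)+[400,0])
```

```text
s [[265. -97.]] [[499. 203.]]
xl [[265.   5.]] [[573. 158.]]
m [[265. 105.]] [[639. 135.]]
l [[266. 191.]] [[702. 102.]]
```

View pics/w10.png

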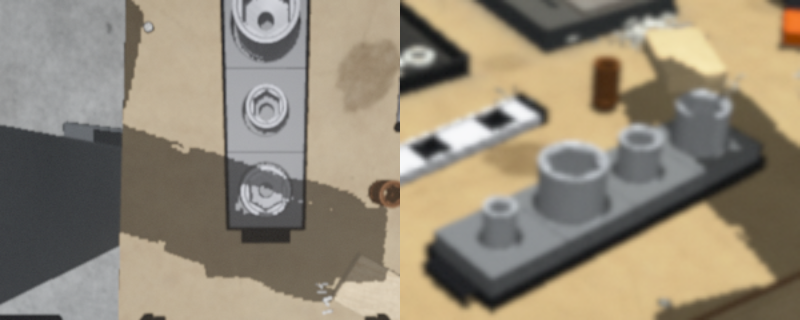

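All four sockets are upright, and their tops match the seated positions: S (499,205), XL (573,158), M (640,136), L (702,102). I'm handing it in.

```bash
python3 -c "
from rig import robot
print(robot.hand_in())"
```

```text
the job is handed in; nothing more can be done
None
```

I put all four sockets upright in their own holder blocks, let them go and handed the job in at about 30 s; the last pictures show them seated, but the hand-in gave no verdict.

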